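# Put the sanding paddle and the marker away

## Robot

A 6-joint arm with a two-finger parallel gripper is mounted at the origin on the work surface. World frame = base frame: x ahead of the robot, y to its left, z up, the work surface at z = 0. Lengths are in mm, angles in rad, forces in N, time in s.
With the tool pointing down it reaches from about 400 to 925 mm from the base axis. Payload 12.5 kg.
Tool frame: the origin (TCP) lies on the centre line of the jaws, within the pads' length; the fingertips stand 14 mm ahead of it and the grasp point (between the pads) lies 5 mm behind it; z points along the fingers, x is the direction in which the jaws open and shut, and the axes are right-handed (so a half turn about z gives the same grasp; the last joint's range is limited). The gripper opens to 95 mm and grips with 3 to 60 N. Pads are 20 mm wide; open, the fingers measure 119 mm over their backs; the gripper's body (75 mm by 180 mm) begins 59 mm behind the grasp point.
Start: joints at [1.205, 0.491, 1.559, -0, 1.092, -0.106], TCP at [160.536, 604.047, 228.661] pointing down, gripper open.
Joint ranges: [-3.1, 3.1], [-0.84, 2.19], [0.05, 2.79], [-1.13, 4.28], [0.06, 2.93], [-2.69, 2.69]. Speed limits (rad/s): [2.22, 2.22, 2.79, 3.14, 3.14, 3.14].

## Interface

Orientations are given as [roll, pitch, yaw] about the fixed x, y, z axes, in that order (R = Rz(yaw) Ry(pitch) Rx(roll)).
In Python, from cell import state, read_camera, job_done gives the robot as it stands.
- The arm moves only by the shell command python3 -m handwheel 'ROWS'. ROWS is JSON, a list of rows, each an object of numbers: "hand": the finger opening in m, from 0 to 0.0951; "x", "y", "z": the shift along the world's x, y, z in m; "spin": the turn about the world's z in units of 5 degrees (1.0 is 5 degrees). In form: [{"hand": .., "x": .., "y": .., "z": .., "spin": ..}, ...]. A call has 1 to 20 rows; each row is the pose to reach, as a shift and turn from the pose commanded when the call began; what a row does not reach only later rows make up. A row lasts 1/12 s, in which the tool goes at most 41.7 mm and 7.16 degrees, less where a joint would pass 70% of its speed; a pose out of reach is approached as far as the arm can. A call with a gripper value outside its range is refused whole. The fingers move at their own pace and stop on an object; the grip force is fixed at half the most. Time passes only in rows, so rows that repeat a pose let the fingers close. It gives the time, the measured TCP pose, the force and the opening at its end, in the units of the state.
- state(): the state, without advancing time (a new reading comes with each control period).
- read_camera(name): name is "scene" or "side" or "wrist"; returns a dict with "img" (420x560x3 uint8, red, green, blue), "fx", "fy", "cx", "cy" (pixels), "T" (4x4, takes a point from camera to world coordinates). Camera axes: x right, y down, z forward; pixel columns grow to the right and rows downward; lengths in mm; the calibration is good to about 2 mm. A picture is of the moment at which its call begins. There is no depth.
- job_done(): hands the job in, once; it reports no verdict.
The state is a dict: "t": time; "joints": joint angles; "qvel": joint speeds; "tau": joint torques, N m; "eef_pos": TCP position; "tcp_rot": TCP orientation; "ft_force": force on the tool from outside, world axes, zero at the start; "moment": the same for the moment, N m; "opening": opening from 0.0 (shut) to 1.0 (fully open).
Only numpy, scipy, OpenCV 4.12 (cv2) and the standard library are available. Lean on these libraries where they do the work, as an engineer would, in place of code of your own. Each camera call takes 0.05 s, during which the arm holds its last target. There are 200 camera calls.

## Task

Tidy the model maker's bench: hang the orange-handled sanding paddle by its eye on the free steel peg of the sloped wooden tool rest, pushed right down so that it lies flat against the board, and press the white marker down past the sprung orange jaw so that it lies fully home across both forks of the pen clip, roughly centred, with the jaw closed over it. Either may be done first; leave everything else standing where it is.

Things in the scene. Friction and masses are not known exactly. Their poses are not given: they have to be found in the camera images.
- paddle: Loose sanding paddle, 156 mm long, lying flat. Origin: mid handle, level with the underside; x to the eye, z out of its top. Orange handle 18 wide, x -25..42, z 4..18 (4 clear of what it lies on): grip across it. Orange ring eye, outer dia 32, hole 16, thickness 10 (z 0..10), centred at x 55. Blue/white pad 60 x 34 x 18 at x -85..-25. 80 g.
- paddle_eye (a point): Centre of the hole of the paddle's eye, at half its thickness (5 mm above the underside).
- board: Plywood board of the fixed tool rest, rising away from the robot at 42 deg. Origin: foot of the free peg on its face; x up the slope (-155..22 mm), y across (-127..53), z out of the face along the peg. Steel peg dia 10, 33 long, last 8 tapering to dia 5, leaning 42 deg from vertical to the robot. A like peg at y -92 holds a fixed scraper 22 wide, 135 long, 13 high.
- peg_tip (a point): Tip of the free peg, on its axis, 33 mm from the board.
- peg_foot (a point): Foot of the free peg, on its axis, on the board's face.
- marker: Loose round marker pen, 13 mm in diameter, 140 mm long, 30 g, white with a red cap, lying level in a pen rest. Origin at its middle on its axis; its y axis runs along it to the cap.
- rest: Fixed black pen rest, 60 x 110 mm, its two 8 mm thick notched supports 90 mm apart along its y (at y = -45 and 45 mm), 23 mm high, floor plate 4 mm. Origin at the centre of its underside. The marker's axis lies 20.5 mm above the bench, and the space between the supports is free.
- clip: Fixed pen clip, grey base 70 x 110 x 8 mm; origin under its centre, z up, y along the slot. Two alloy forks 8 thick at y -32, 32: slot 15 wide, floor at z 33.5, tall flared tine (z 69) at +x, short (z 42) at -x. At y -40, 40 noses of one orange jaw reach over it from -x: top z 70, lead-in down to z 50. Fingers fit between the forks above z 20. Push 5 to 12 N.
- seat (a point): Where the marker's axis lies when it is home in the clip: above the centre of the base, 40 mm above the bench; y along the marker's place.
- jaw (a joint): Angle of the clip's sprung jaw in rad: 0 closed, grows as it is pushed open (away from the slot, to -x of the clip), at most 0.6; the marker opens it by about 0.15 as it passes.
- glue: Bystander: white glue bottle with a nozzle, 32 mm in diameter, 95 mm high; origin under its centre.
- foam: Bystander: blue and white foam block 90 x 50 x 44 mm; origin under its centre.
- paint_red: Bystander: small paint bottle, 34 mm in diameter, 85 mm high, red label; origin under its centre.
- paint_brown: Bystander: small paint bottle, 34 mm in diameter, 85 mm high, brown label; origin under its centre.
- cup: Bystander: clear plastic cup, 72 mm in diameter, 90 mm high; origin under its centre.
- spray: Bystander: spray can, 54 mm in diameter, 150 mm high, blue; origin under its centre.
Things that resemble listed ones, but are neither listed nor needed, are in the scene too. Of the things that look like the marker, the smaller one is meant. What is shaped like the part that bears board but yellow is not meant.

How it is judged:
By the outcome, as a careful person would: the job done as asked, in the order asked, and still so for the second after the job is handed in, with the robot touching nothing.
It also fails if it takes over 64 s, if anything falls off the work surface, if the arm or the gripper's body presses on something with over 40 N, if the wrist force passes 120 N, or if a joint passes its speed limit or range.

## Working session

There is one attempt and no reset: what is moved stays moved. The work goes in short steps, Python scripts to look and compute and a shell command to move; the robot and the scene stay as the last step left them, time stands still between calls to the robot, and variables do not carry over. Pictures are saved under pics/ and viewed, about 8 in all and at most 12, crops included, and the job is handed in when it is done.

```bash
mkdir -p pics; ls; cat > h.py <<'E'
import numpy as np, cv2
from cell import state, read_camera, job_done
def snap(n,f):
    c=read_camera(n); cv2.imwrite(f'pics/{f}.png',c['img'][:,:,::-1]); np.savez(f'pics/{f}.npz',**{k:np.array(c[k]) for k in c}); return c
def load(f): return dict(np.load(f'pics/{f}.npz'))
def pix(c,u,v,z):
    d=c['T'][:3,:3]@np.array([(u-c['cx'])/c['fx'],(v-c['cy'])/c['fy'],1]); o=c['T'][:3,3]
    return o+d*(z-o[2])/d[2]
def proj(c,p):
    q=np.linalg.inv(c['T'])@np.append(p,1); return np.array([c['fx']*q[0]/q[2]+c['cx'],c['fy']*q[1]/q[2]+c['cy']])
def tri(l):
    A=np.zeros((3,3));b=np.zeros(3)
    for c,u,v in l:
        d=c['T'][:3,:3]@np.array([(u-c['cx'])/c['fx'],(v-c['cy'])/c['fy'],1]); d/=np.linalg.norm(d);P=np.eye(3)-np.outer(d,d);A+=P;b+=P@c['T'][:3,3]
    return np.linalg.solve(A,b)
E
python3 - <<'E'
from h import *
np.set_printoptions(precision=2,suppress=True)
for n in('scene','side'):
    c=snap(n,n+'0'); print(n,c['fx'],c['cx'],c['cy']);print(c['T'])
a=cv2.imread('pics/scene0.png');b=cv2.imread('pics/side0.png')
print(state())
E
```

```text
pics
scene 410.2055737703023 280.2286985960017 207.46495456458362
[[  -0.55    0.53   -0.65 1210.05]
 [   0.84    0.34   -0.42  393.71]
 [   0.     -0.78   -0.63  774.  ]
 [   0.      0.      0.      1.  ]]
side 410.54416096858307 272.617604499029 205.13220953442126
[[   0.75   -0.46    0.47  -59.52]
 [  -0.66   -0.54    0.52 -654.5 ]
 [   0.01   -0.7    -0.71  880.94]
 [   0.      0.      0.      1.  ]]
{'t': 0.1, 'joints': array([ 1.21,  0.49,  1.56,  0.  ,  1.09, -0.11]), 'qvel': array([ 0., -0., -0., -0.,  0.,  0.]), 'tau': array([  0.  , -61.36, -25.86,   0.07,   0.05,  -0.  ]), 'eef_pos': array([160.46, 603.86, 228.12]), 'tcp_rot': array([-3.14,  0.  ,  1.31]), 'ft_force': array([0.65, 0.59, 0.42]), 'moment': array([ 0.04, -0.01, -0.01]), 'opening': 0.9984698626664774}
```

View pics/scene0.png

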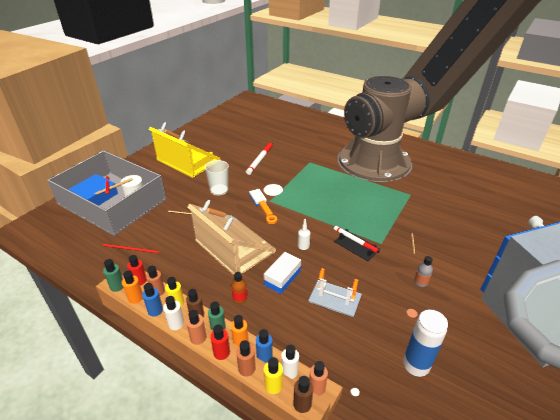

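View pics/side0.png

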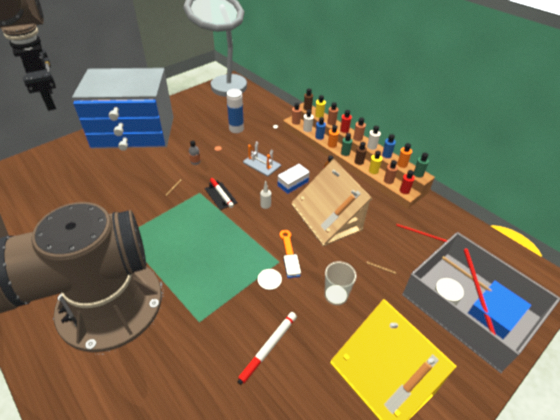

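The scene shows the paddle (eye at about 271,218), the wooden rest (228,235), the marker in its black rest (356,239) and the clip (336,297). The side view shows the eye (286,235), the board (333,200), the marker (221,192) and the clip (262,163). I'll enlarge these for pixel measurements.

```bash
python3 - <<'E'
from h import *
np.set_printoptions(precision=1,suppress=True)
s=load('scene0');d=load('side0')
for n,p,q in [('eye',(271,218),(286,235)),('marker',(356,239),(221,192)),('clip',(336,297),(262,163)),('board',(228,235),(333,200))]:
    print(n,tri([(s,*p),(d,*q)]))
def crop(f,x,y,w,h,k): return cv2.resize(cv2.imread(f'pics/{f}.png')[y:y+h,x:x+w],None,fx=k,fy=k,interpolation=cv2.INTER_CUBIC)
# scene crop: 185..385 x 180..320 ; side crop
cv2.imwrite('pics/c1.png',crop('scene0',180,180,200,140,4))
cv2.imwrite('pics/c2.png',crop('side0',200,135,180,150,4))
E
```

```text
eye [ 467.6 -121.6    6.6]
marker [426.4 126.3  18.8]
clip [620.7 165.4   4.9]
board [ 630.6 -142.9   55.3]
```

View pics/c1.png

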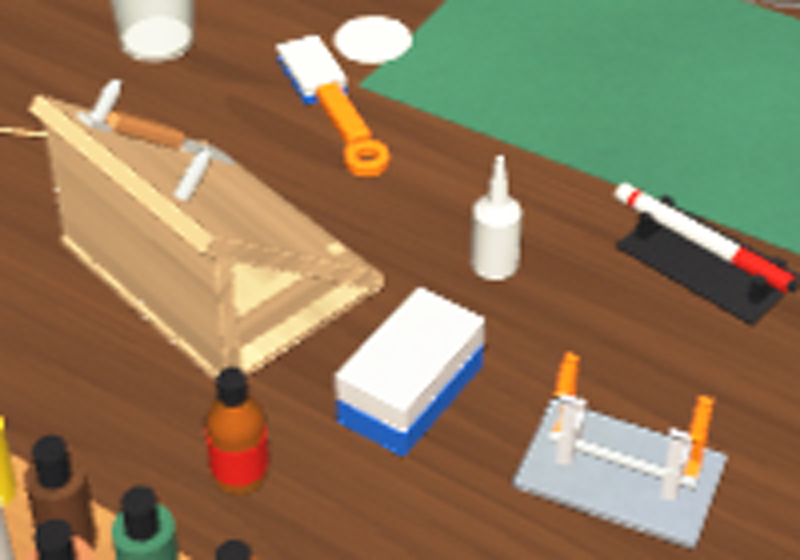

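View pics/c2.png

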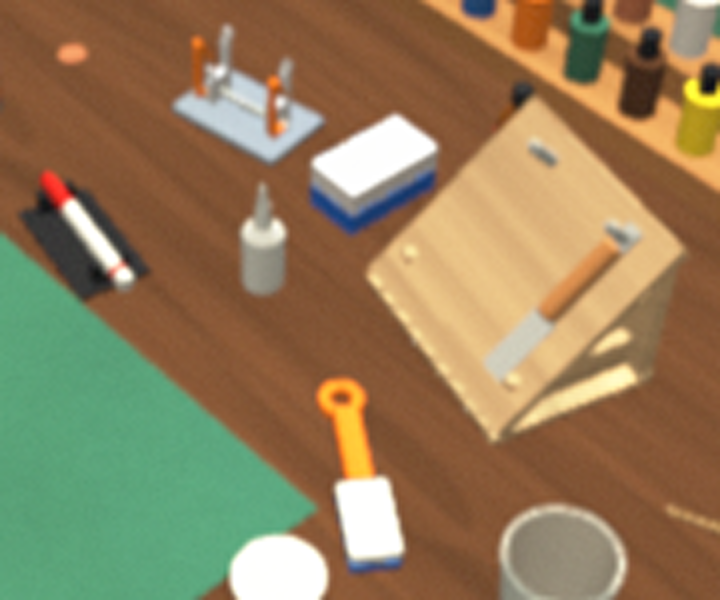

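```bash
cat > fit.py <<'E'
from h import *
from scipy.optimize import least_squares
np.set_printoptions(precision=1,suppress=True)
S=load('scene0');D=load('side0')
s=lambda u,v:(S,np.array([180+u/4,180+v/4])); d=lambda u,v:(D,np.array([200+u/4,135+v/4]))
def Rz(a): c,q=np.cos(a),np.sin(a); return np.array([[c,-q,0],[q,c,0],[0,0,1]])
def fit(name,obs,x0,zfree=False,tilt=0):
    t=np.radians(tilt); Ry=np.array([[np.cos(t),0,-np.sin(t)],[0,1,0],[np.sin(t),0,np.cos(t)]])
    pt=lambda p,l: np.array([p[0],p[1],p[3] if zfree else 0])+Rz(p[2])@Ry@np.array(l,float)
    f=lambda p: np.concatenate([proj(c,pt(p,l))-m for l,(c,m) in obs])
    r=least_squares(f,x0,loss='soft_l1',x_scale=[100,100,1]+[100]*zfree); print(name,r.x,'yaw',r.x[2].round(3)); print(r.fun.reshape(-1,2).T); return r.x,pt
if __name__=='__main__':
    fit('paddle',[((55,0,10),s(368,154)),((55,0,10),d(341,397)),((-55,0,18),s(312,63)),((-55,0,18),d(369,519))],[460,-150,2.])
    fit('marker',[((0,70,20.5),s(795,284)),((0,-70,20.5),s(622,193)),((0,70,20.5),d(45,180)),((0,-70,20.5),d(124,278))],[426,126,1.])
    fit('clip',[((-35,-55,8),s(556,398)),((-35,55,8),s(725,457)),((35,55,0),s(692,545)),((35,-55,0),s(515,482)),
      ((-35,55,8),d(174,105)),((35,-55,8),d(322,120)),((-35,-55,4),d(270,160))],[620,165,0.5])
    p,pt=fit('board',[((22,53,0),d(535,97)),((22,-127,0),d(686,250)),((-155,-127,0),d(494,436)),((-155,53,0),d(370,273)),
      ((22,-127,0),s(38,103)),((22,53,0),s(213,247)),((-155,53,0),s(380,280)),((0,0,33),s(208,152))],[650,-120,0.,110],True,42)
    print('tip',pt(p,(0,0,33)), 'proj',(proj(D,pt(p,(0,0,33)))-[200,135])*4,(proj(D,pt(p,(0,0,0)))-[200,135])*4, 'scene foot',(proj(S,pt(p,(0,0,0)))-180)*4)
E
python3 fit.py
```

```text
paddle [ 437.4 -165.     1. ] yaw 0.994
[[-0.5 -0.2 -0.5 -0.3]
 [-1.1 -0.6 -1.6 -1.2]]
marker [427.2 127.8  -0.2] yaw -0.163
[[ 0.3 -0.3 -0.5  0.5]
 [ 0.5 -1.1 -1.9  0.7]]
clip [620.1 164.4   0.1] yaw 0.142
[[-0.5  0.8 -0.1 -1.1 -1.2  0.4 -0.5]
 [-1.4 -1.2  1.4  0.5 -0.8 -0.7  0.7]]
board [ 668.1 -117.2   -0.2  109.6] yaw -0.236
[[-0.9 -1.   0.6 -0.7 -0.7 -0.4  0.3 -0.5]
 [ 0.2  0.3 -0.1 -0.6 -0.3 -0.7  0.1  1.4]]
tip [ 646.7 -112.   134.1] proj [528.9 145.6] [550.9 162.6] scene foot [179.8 204.9]
```

```bash
python3 -m handwheel '[{"hand":0.05,"x":0.267,"y":-0.476,"z":-0.06,"spin":-16.9},{"hand":0.05,"x":0.267,"y":-0.476,"z":-0.06,"spin":-16.9},{"hand":0.05,"x":0.267,"y":-0.476,"z":-0.06,"spin":-16.9},{"hand":0.05,"x":0.267,"y":-0.476,"z":-0.06,"spin":-16.9},{"hand":0.05,"x":0.267,"y":-0.476,"z":-0.06,"spin":-16.9},{"hand":0.05,"x":0.267,"y":-0.476,"z":-0.06,"spin":-16.9},{"hand":0.05,"x":0.267,"y":-0.476,"z":-0.06,"spin":-16.9},{"hand":0.05,"x":0.267,"y":-0.476,"z":-0.06,"spin":-16.9},{"hand":0.05,"x":0.267,"y":-0.476,"z":-0.06,"spin":-16.9},{"hand":0.05,"x":0.267,"y":-0.476,"z":-0.06,"spin":-16.9},{"hand":0.05,"x":0.267,"y":-0.476,"z":-0.06,"spin":-16.9},{"hand":0.05,"x":0.267,"y":-0.476,"z":-0.06,"spin":-16.9},{"hand":0.05,"x":0.267,"y":-0.476,"z":-0.06,"spin":-16.9},{"hand":0.05,"x":0.267,"y":-0.476,"z":-0.06,"spin":-16.9},{"hand":0.05,"x":0.267,"y":-0.476,"z":-0.06,"spin":-16.9},{"hand":0.05,"x":0.267,"y":-0.476,"z":-0.06,"spin":-16.9}]'; python3 - <<'E'
from h import *
c=snap('wrist','w1'); np.set_printoptions(precision=3,suppress=True); print(c['T'])
for y in(-70,0,70): print(proj(c,np.array([427.2+y*np.sin(.163),127.8+y*np.cos(.163),20.5])))
cv2.imwrite('pics/w1b.png',c['img'][:,:,::-1])
E
```

```text
t: 1.43
eef_pos: [427.2, 128.1, 168.5]
tcp_rot: [3.141, 0.001, -0.165]
ft_force: [-0.4, -0.1, 1.0]
opening: 0.525
[[  0.986  -0.159  -0.042 439.829]
 [ -0.165  -0.952  -0.257 199.486]
 [  0.001   0.26   -0.966 324.544]
 [  0.      0.      0.      1.   ]]
[275.196 267.535]
[274.969 198.3  ]
[274.714 120.497]
```

View pics/w1.png

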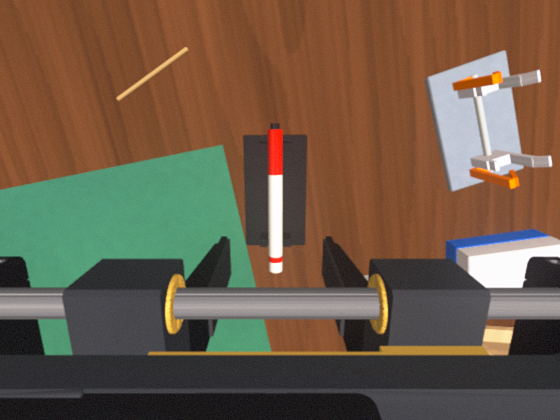

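The wrist view shows the marker from (275,124) to (275,272), about 4 px (4 mm) toward −y from the prediction and laterally exact. The clip is at top right, with tall tines topping out at (540,76) and (549,161). I'll compare the clip with its prediction.

```bash
python3 - <<'E'
from h import *
from fit import Rz,fit,s,d
np.set_printoptions(precision=1,suppress=True)
c=load('w1')
for l in [(-35,55,8),(35,55,8),(35,-55,8),(-35,-55,8)]: print(proj(c,np.array([620.1,164.4,0])+Rz(.142)@np.array(l,float)))
W=lambda u,v:(c,np.array([u,v]))
o=[((-35,-55,8),s(556,398)),((-35,55,8),s(725,457)),((35,55,0),s(692,545)),((35,-55,0),s(515,482)),((-35,55,8),d(174,105)),((35,-55,8),d(322,120)),((-35,-55,4),d(270,160))]
w=[((-35,55,8),W(428,78)),((35,55,8),W(505,52)),((35,-55,8),W(522,170)),((-35,-55,8),W(451,190))]
fit('w',w,[620,165,.14]); fit('all',o+w,[620,165,.14])
g=cv2.resize(c['img'][40:210,400:560,::-1],None,fx=4,fy=3.5,interpolation=cv2.INTER_CUBIC);cv2.imwrite('pics/w1c.png',g)
E
python3 -m handwheel '[{"hand":0.05,"x":0,"y":-0.002,"z":-0.04},{"hand":0.05,"x":0,"y":-0.002,"z":-0.08},{"hand":0.04,"x":0,"y":-0.002,"z":-0.12},{"hand":0.04,"x":0,"y":-0.002,"z":-0.145},{"hand":0.04,"x":0,"y":-0.002,"z":-0.145},{"hand":0.0,"x":0,"y":-0.002,"z":-0.145},{"hand":0.0,"x":0,"y":-0.002,"z":-0.145},{"hand":0.0,"x":0,"y":-0.002,"z":-0.145},{"hand":0.0,"x":0,"y":-0.002,"z":-0.145},{"hand":0.0,"x":0,"y":-0.002,"z":-0.145},{"hand":0.0,"x":0,"y":-0.002,"z":-0.145}]'
```

```text
[427.3  73.8]
[507.3  47.6]
[522.6 168.4]
[449.1 190.3]
w [620.  161.8   0.2] yaw 0.157
[[-1.5  1.1  1.2 -1. ]
 [-0.1 -1.4  0.3  3.2]]
all [619.7 162.3   0.2] yaw 0.155
[[-1.5 -0.  -0.6 -1.7 -0.9  0.8  0.1 -1.8  0.8  0.8 -1.4]
 [-1.7 -1.9  0.6  0.3 -0.3 -0.5  1.  -0.7 -1.9 -0.   2.8]]invalid input
```

```bash
python3 -m handwheel '[{"hand":0.05,"x":0,"y":-0.002,"z":-0.04,"spin":0},{"hand":0.05,"x":0,"y":-0.002,"z":-0.08,"spin":0},{"hand":0.04,"x":0,"y":-0.002,"z":-0.12,"spin":0},{"hand":0.04,"x":0,"y":-0.002,"z":-0.145,"spin":0},{"hand":0.04,"x":0,"y":-0.002,"z":-0.145,"spin":0},{"hand":0.0,"x":0,"y":-0.002,"z":-0.145,"spin":0},{"hand":0.0,"x":0,"y":-0.002,"z":-0.145,"spin":0},{"hand":0.0,"x":0,"y":-0.002,"z":-0.145,"spin":0},{"hand":0.0,"x":0,"y":-0.002,"z":-0.145,"spin":0},{"hand":0.0,"x":0,"y":-0.002,"z":-0.145,"spin":0},{"hand":0.0,"x":0,"y":-0.002,"z":-0.145,"spin":0}]'
```

```text
t: 2.4
eef_pos: [427.0, 126.2, 24.6]
tcp_rot: [-3.141, 0.0, -0.164]
ft_force: [-4.7, 4.1, 8.5]
opening: 0.131
```

```bash
python3 -m handwheel '[{"hand":0,"x":0,"y":0,"z":0.04,"spin":0},{"hand":0,"x":0,"y":0,"z":0.08,"spin":0},{"hand":0,"x":0.04,"y":0.01,"z":0.1,"spin":1.2},{"hand":0,"x":0.08,"y":0.02,"z":0.1,"spin":2.4},{"hand":0,"x":0.12,"y":0.03,"z":0.1,"spin":3.6},{"hand":0,"x":0.16,"y":0.037,"z":0.1,"spin":3.6},{"hand":0,"x":0.193,"y":0.037,"z":0.1,"spin":3.6},{"hand":0,"x":0.193,"y":0.037,"z":0.1,"spin":3.6},{"hand":0,"x":0.193,"y":0.037,"z":0.1,"spin":3.6},{"hand":0,"x":0.193,"y":0.037,"z":0.1,"spin":3.6},{"hand":0,"x":0.193,"y":0.037,"z":0.1,"spin":3.6}]'
python3 - <<'E'
from h import *
c=snap('wrist','w2');s=snap('side','d2');b=snap('scene','s2')
x=np.hstack([cv2.resize(s['img'][60:200,190:330,::-1],(400,400)),cv2.resize(b['img'][200:340,260:400,::-1],(400,400))])
cv2.imwrite('pics/cmp2.png',x)
E
```

```text
t: 3.32
eef_pos: [619.5, 163.0, 124.0]
tcp_rot: [3.142, 0.0, 0.15]
ft_force: [0.5, -1.0, 0.4]
opening: 0.126
```

View pics/w2.png

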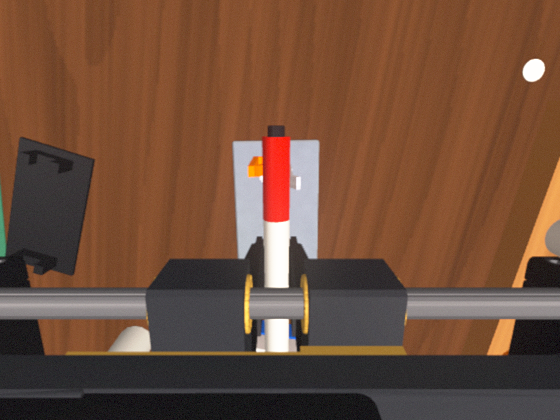

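The wrist view shows the marker straight at u≈276.5, with its tip at (276,127). The base's far corners are at (234,142) and (319,141), and its sides look parallel to the marker. I'll check this numerically.

```bash
python3 - <<'E'
from h import *
from fit import Rz
np.set_printoptions(precision=1,suppress=True)
c=load('w2'); t=np.array([619.5,163,0])
for l in [(0,70,120),(0,0,120),(-35,55,8),(35,55,8),(-35,0,8),(35,0,8)]: print(l,proj(c,t+Rz(.15)@np.array(l,float)))
img=c['img'].astype(int)
for v in (150,200,240):
    r=img[v]; m=(r[:,2]>r[:,0]+8)&(r[:,2]>90); u=np.where(m)[0]; u=u[(u>200)&(u<350)]; print(v,u.min(),u.max())
a=pix(c,234,142,8);b=pix(c,319,141,8);print(a,b,np.linalg.norm(a-b),(a+b)/2-Rz(.15)@np.array([0,55,0]))
print('marker tip ',pix(c,276.5,127,120))
E
```

```text
(0, 70, 120) [274.8 122.3]
(0, 0, 120) [274.9 262.3]
(-35, 55, 8) [231.  139.6]
(35, 55, 8) [319.1 139.6]
(-35, 0, 8) [233.3 206.5]
(35, 0, 8) [316.9 206.5]
150 234 317
200 236 316
240 238 316
[579.2 210.7   8. ] [646.  221.5   8. ] 67.63932472600763 [620.8 161.7   8. ]
marker tip  [610.2 230.2 120. ]
```

```bash
python3 -m handwheel '[{"hand":0,"x":0,"y":0.001,"z":-0.02,"spin":0},{"hand":0,"x":0,"y":0.001,"z":-0.035,"spin":0},{"hand":0,"x":0,"y":0.001,"z":-0.045,"spin":0},{"hand":0,"x":0,"y":0.001,"z":-0.05,"spin":0},{"hand":0,"x":0,"y":0.001,"z":-0.055,"spin":0},{"hand":0,"x":0,"y":0.001,"z":-0.06,"spin":0}]'
python3 -m handwheel '[{"hand":0,"x":0,"y":0,"z":-0.004,"spin":0},{"hand":0,"x":0,"y":0,"z":-0.008,"spin":0},{"hand":0,"x":0,"y":0,"z":-0.012,"spin":0},{"hand":0,"x":0,"y":0,"z":-0.015,"spin":0}]'
python3 -m handwheel '[{"hand":0,"x":0,"y":0,"z":-0.003,"spin":0},{"hand":0,"x":0,"y":0,"z":-0.005,"spin":0},{"hand":0,"x":0,"y":0,"z":-0.006,"spin":0},{"hand":0,"x":0,"y":0,"z":-0.006,"spin":0}]'
```

```text
t: 3.97
eef_pos: [620.5, 164.1, 63.9]
tcp_rot: [3.142, -0.0, 0.15]
ft_force: [-4.6, -0.2, 7.3]
opening: 0.13
t: 4.3
eef_pos: [620.4, 164.1, 48.9]
tcp_rot: [-3.142, -0.0, 0.15]
ft_force: [-2.8, 0.4, 3.8]
opening: 0.127
t: 4.63
eef_pos: [620.4, 164.1, 43.9]
tcp_rot: [3.142, -0.0, 0.151]
ft_force: [-8.2, -0.3, 15.2]
opening: 0.131
```

```bash
python3 -m handwheel '[{"hand":0.035,"x":0,"y":0,"z":0,"spin":0},{"hand":0.035,"x":0,"y":0,"z":0,"spin":0},{"hand":0.035,"x":0,"y":0,"z":0,"spin":0},{"hand":0.035,"x":0,"y":0,"z":0.02,"spin":0},{"hand":0.035,"x":0,"y":0,"z":0.06,"spin":0},{"hand":0.035,"x":0,"y":0,"z":0.1,"spin":0},{"hand":0.035,"x":0,"y":0,"z":0.11,"spin":0},{"hand":0.035,"x":0,"y":0,"z":0.11,"spin":0}]'
python3 - <<'E'
from h import *
a=snap('wrist','w3');s=snap('side','d3');b=snap('scene','s3')
cr=lambda i,x,y,w,h:cv2.resize(i['img'][y:y+h,x:x+w,::-1],(400,400),interpolation=cv2.INTER_CUBIC)
cv2.imwrite('pics/cmp3.png',np.hstack([cr(b,290,240,100,100),cr(a,180,110,200,200)]))
E
```

```text
t: 5.3
eef_pos: [622.0, 164.3, 156.1]
tcp_rot: [-3.142, -0.006, 0.15]
ft_force: [0.6, 0.3, -0.6]
opening: 0.365
```

View pics/cmp3.png

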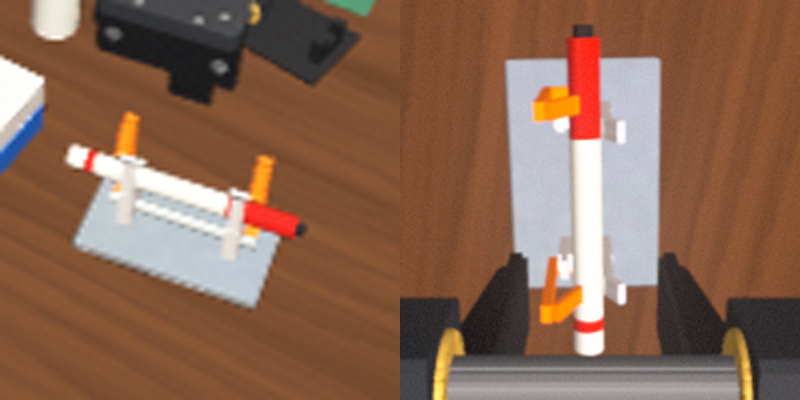

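The marker lies across both forks, parallel to the base, with both orange noses over it. In the scene crop its ends are at (75,157) and (303,229). I'll check the height.

```bash
python3 - <<'E'
from h import *
from fit import Rz
np.set_printoptions(precision=1,suppress=True)
b=load('s3');a=load('w3'); w=lambda u,v:(a,180+u/2,110+v/2); s=lambda u,v:(b,290+u/4,240+v/4)
t=np.array([620.4,163,0])
for z in (35,40,45): print(z,[(proj(b,t+Rz(.15)@np.array([0,y,z]))-[290,240])*4 for y in(-70,70)],[(proj(a,t+Rz(.15)@np.array([0,y,z]))-[180,110])*2 for y in(-70,70)])
print(tri([w(590,-0+350) if 0 else w(190,350),s(75,157)]),tri([w(183,27),s(303,229)]))
E
```

```text
35 [array([ 69.1, 154.5]), array([300.6, 233.4])] [array([184.5, 341.7]), array([183.5,  22.9])]
40 [array([ 69.5, 148.8]), array([301.8, 227.7])] [array([184.5, 346.9]), array([183.4,  23.1])]
45 [array([ 69.9, 143.1]), array([303. , 221.9])] [array([184.4, 352.4]), array([183.4,  23.2])]
[633.7  96.7  40.9] [609.7 231.8  38.8]
```

```bash
python3 -m handwheel '[{"hand":0.05,"x":0,"y":0,"z":0.04,"spin":0},{"hand":0.05,"x":-0.18,"y":-0.325,"z":0.04,"spin":-8.33},{"hand":0.05,"x":-0.18,"y":-0.325,"z":0.04,"spin":-8.33},{"hand":0.05,"x":-0.18,"y":-0.325,"z":0.04,"spin":-8.33},{"hand":0.05,"x":-0.18,"y":-0.325,"z":0.04,"spin":-8.33},{"hand":0.05,"x":-0.18,"y":-0.325,"z":0.04,"spin":-8.33},{"hand":0.05,"x":-0.18,"y":-0.325,"z":0.04,"spin":-8.33},{"hand":0.05,"x":-0.18,"y":-0.325,"z":0.04,"spin":-8.33},{"hand":0.05,"x":-0.18,"y":-0.325,"z":0.04,"spin":-8.33},{"hand":0.05,"x":-0.18,"y":-0.325,"z":0.04,"spin":-8.33},{"hand":0.05,"x":-0.18,"y":-0.325,"z":0.04,"spin":-8.33},{"hand":0.05,"x":-0.18,"y":-0.325,"z":0.04,"spin":-8.33},{"hand":0.05,"x":-0.18,"y":-0.325,"z":0.04,"spin":-8.33}]'
python3 - <<'E'
from h import *
c=snap('wrist','w4');np.set_printoptions(precision=1,suppress=True)
i=c['img'].astype(int);m=(i[...,0]>200)&(i[...,1]>90)&(i[...,1]<180)&(i[...,2]<70)
n,l,st,ce=cv2.connectedComponentsWithStats(m.astype(np.uint8));print([ (st[k],ce[k]) for k in range(1,n) if st[k][4]>100])
from fit import Rz
for q in[(55,0,10),(42,0,18),(5,0,18),(-25,0,18)]: print(q,proj(c,np.array([437.4,-165,0])+Rz(.994)@np.array(q,float)))
E
```

```text
t: 6.53
eef_pos: [440.4, -160.8, 191.7]
tcp_rot: [3.142, 0.002, -0.577]
ft_force: [-0.1, -0.5, 0.5]
opening: 0.526
[(array([448, 116, 107,  25, 675], dtype=int32), array([510.4, 129.4])), (array([ 261,  126,   32,   95, 1748], dtype=int32), array([276.5, 172.1]))]
(55, 0, 10) [274.8 141.5]
(42, 0, 18) [274.8 155.7]
(5, 0, 18) [274.9 192.8]
(-25, 0, 18) [274.9 221.3]
```

View pics/w4.png

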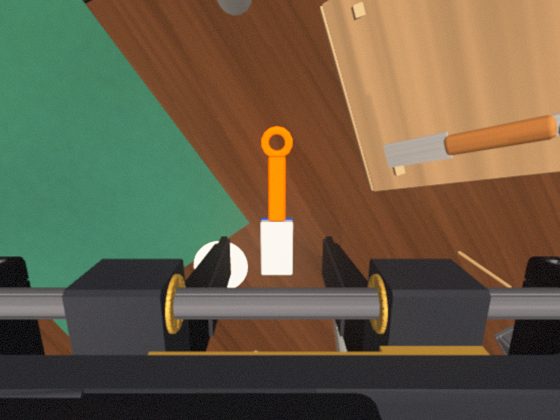

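The paddle is straight at u≈276.5, with its eye at (277,142), within 1.5 mm of the prediction. Descending to grip.

```bash
python3 -m handwheel '[{"hand":0.05,"x":0.001,"y":0,"z":-0.04,"spin":0},{"hand":0.05,"x":0.001,"y":0,"z":-0.08,"spin":0},{"hand":0.05,"x":0.001,"y":0,"z":-0.12,"spin":0},{"hand":0.05,"x":0.001,"y":0,"z":-0.15,"spin":0},{"hand":0.05,"x":0.001,"y":0,"z":-0.171,"spin":0},{"hand":0.05,"x":0.001,"y":0,"z":-0.171,"spin":0},{"hand":0.0,"x":0.001,"y":0,"z":-0.171,"spin":0},{"hand":0.0,"x":0.001,"y":0,"z":-0.171,"spin":0},{"hand":0.0,"x":0.001,"y":0,"z":-0.171,"spin":0},{"hand":0.0,"x":0.001,"y":0,"z":-0.171,"spin":0},{"hand":0.0,"x":0.001,"y":0,"z":-0.171,"spin":0},{"hand":0.0,"x":0.001,"y":0,"z":-0.171,"spin":0}]'
```

```text
t: 7.58
eef_pos: [441.8, -161.1, 22.5]
tcp_rot: [-3.141, -0.001, -0.577]
ft_force: [-1.6, 2.4, 9.9]
opening: 0.182
```

```bash
python3 -m handwheel '[{"hand":0,"x":0,"y":0,"z":0.04,"spin":0},{"hand":0,"x":0,"y":0,"z":0.08,"spin":0},{"hand":0,"x":0,"y":0,"z":0.12,"spin":-1.4},{"hand":0,"x":0,"y":0,"z":0.16,"spin":-2.8},{"hand":0,"x":0.03,"y":0.002,"z":0.16,"spin":-4.2},{"hand":0,"x":0.06,"y":0.004,"z":0.16,"spin":-5.6},{"hand":0,"x":0.09,"y":0.006,"z":0.16,"spin":-7},{"hand":0,"x":0.12,"y":0.008,"z":0.16,"spin":-8.4},{"hand":0,"x":0.14,"y":0.01,"z":0.16,"spin":-9.8},{"hand":0,"x":0.162,"y":0.012,"z":0.16,"spin":-11.2},{"hand":0,"x":0.162,"y":0.012,"z":0.16,"spin":-12.6},{"hand":0,"x":0.162,"y":0.012,"z":0.16,"spin":-14.1},{"hand":0,"x":0.162,"y":0.012,"z":0.16,"spin":-14.1},{"hand":0,"x":0.162,"y":0.012,"z":0.16,"spin":-14.1},{"hand":0,"x":0.162,"y":0.012,"z":0.16,"spin":-14.1}]'
python3 - <<'E'
from h import *
c=snap('wrist','w5');snap('side','d5');snap('scene','s5')
E
```

```text
t: 8.83
eef_pos: [603.3, -149.0, 181.9]
tcp_rot: [-3.142, -0.0, -1.803]
ft_force: [-0.3, 0.8, -1.8]
opening: 0.189
```

View pics/w5.png

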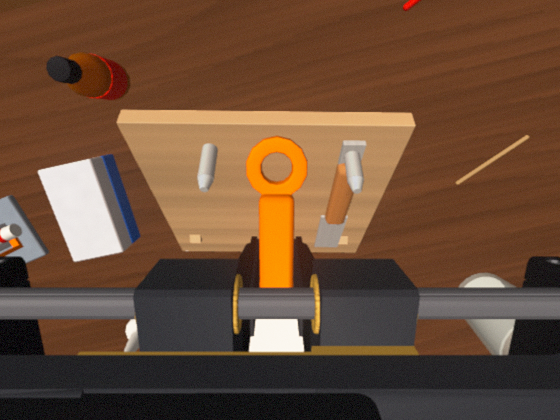

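The wrist view shows the free peg with its foot at (209,150) and tip at (204,185), the eye at (277,166), and the board's face corners near (124,125), (411,126), (183,251) and (365,252). I'll compare these with the prediction.

```bash
python3 - <<'E' 2>&1 | grep -v '^$'
from h import *
from fit import *
c=load('w5');W=lambda u,v:(c,np.array([u,v]))
w=[((22,53,0),W(123,125)),((22,-127,0),W(411,126)),((-155,53,0),W(183,251)),((-155,-127,0),W(365,252)),((0,0,33),W(204,186)),((0,0,0),W(209,149))]
t=np.radians(42)
B=np.array([[np.cos(t),0,-np.sin(t)],[0,1,0],[np.sin(t),0,np.cos(t)]])
for l,m in w: print(l,proj(c,np.array([668.1,-117.2,109.6])+Rz(-.236)@B@np.array(l,float)),m[1])
o=[((22,53,0),d(535,97)),((22,-127,0),d(686,250)),((-155,-127,0),d(494,436)),((-155,53,0),d(370,273)),((22,-127,0),s(38,103)),((22,53,0),s(213,247)),((-155,53,0),s(380,280)),((0,0,33),s(208,152))]
fit('w',w,[668,-117,-.236,110],True,42);fit('all',o+w,[668,-117,-.236,110],True,42)
print('eye',pix(c,276.5,166,181.9-22.5+10))
E
```

```text
(22, 53, 0) [114.5 120.4] [123 125]
(22, -127, 0) [407.1 121.4] [411 126]
(-155, 53, 0) [181.6 248.2] [183 251]
(-155, -127, 0) [352.  248.7] [365 252]
(0, 0, 33) [200.7 185.2] [204 186]
(0, 0, 0) [206.8 145.7] [209 149]
w [ 665.2 -119.    -0.2  110.3] yaw -0.238
[[ -4.6   0.1   0.7 -11.    0.5   1.4]
 [ -0.7  -0.1  -0.5  -0.7   3.3   0.4]]
all [ 665.4 -118.9   -0.2  110.2] yaw -0.239
[[ -1.1  -1.2   0.2  -1.   -0.4  -0.3   0.3  -0.4  -4.7  -0.1   0.5 -11.1
    0.3   1.2]
 [  0.7   1.    0.6  -0.1  -1.4  -1.8  -0.9   0.3  -1.   -0.3  -0.7  -0.8
    3.    0.2]]
eye [ 652.2 -161.4  169.4]
```

```bash
python3 -m handwheel '[{"hand":0,"x":0,"y":0,"z":-0.02,"spin":0},{"hand":0,"x":0,"y":0,"z":-0.035,"spin":0},{"hand":0,"x":0,"y":0,"z":-0.043,"spin":0},{"hand":0,"x":0,"y":0,"z":-0.05,"spin":0},{"hand":0,"x":0,"y":0,"z":-0.055,"spin":0},{"hand":0,"x":0,"y":0,"z":-0.06,"spin":0}]'
python3 -m handwheel '[{"hand":0,"x":0,"y":0,"z":-0.005,"spin":0},{"hand":0,"x":0,"y":0,"z":-0.01,"spin":0},{"hand":0,"x":0,"y":0,"z":-0.014,"spin":0},{"hand":0,"x":0,"y":0,"z":-0.018,"spin":0}]'
```

```text
t: 9.48
eef_pos: [603.9, -149.1, 122.0]
tcp_rot: [-3.14, -0.0, -1.807]
ft_force: [-1.3, 0.4, 4.1]
opening: 0.185
t: 9.82
eef_pos: [603.8, -149.0, 103.5]
tcp_rot: [-3.141, -0.0, -1.807]
ft_force: [0.2, 0.6, 4.3]
opening: 0.185
```

```bash
python3 - <<'E'
from h import *
c=snap('wrist','w6');a=snap('side','d6');b=snap('scene','s6')
cr=lambda i,x,y,w,h:cv2.resize(i['img'][y:y+h,x:x+w,::-1],(400,400),interpolation=cv2.INTER_CUBIC)
cv2.imwrite('pics/cmp6.png',np.hstack([cr(b,160,160,140,140),cr(c,130,80,290,220)]))
E
```

```text
(no output)
```

View pics/cmp6.png

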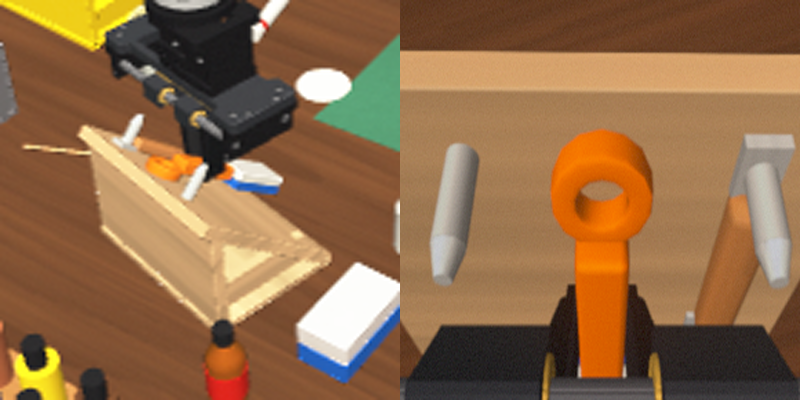

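The paddle is pivoting in the grip as planned: its eye is raised and foreshortened, and the free peg is to the left, clear. Continuing down until it's flat.

```bash
python3 -m handwheel '[{"hand":0,"x":0,"y":0,"z":-0.004,"spin":0},{"hand":0,"x":0,"y":0,"z":-0.008,"spin":0},{"hand":0,"x":0,"y":0,"z":-0.011,"spin":0},{"hand":0,"x":0,"y":0,"z":-0.011,"spin":0}]'
python3 -m handwheel '[{"hand":0,"x":0,"y":0,"z":-0.002,"spin":0},{"hand":0,"x":0,"y":0,"z":-0.004,"spin":0},{"hand":0,"x":0,"y":0,"z":-0.004,"spin":0}]'
```

```text
t: 10.3
eef_pos: [604.2, -149.1, 94.7]
tcp_rot: [-3.139, -0.0, -1.807]
ft_force: [-5.7, 1.3, 24.8]
opening: 0.187
t: 10.55
eef_pos: [605.2, -149.4, 93.3]
tcp_rot: [-3.135, -0.001, -1.807]
ft_force: [-9.1, 3.4, 45.8]
opening: 0.188
```

```bash
cat > eye.py <<'E'
from h import *
from scipy.optimize import least_squares
np.set_printoptions(precision=1,suppress=True)
def eye(c):
    i=c['img'].astype(int);m=((i[...,0]>150)&(i[...,0]-i[...,2]>120)&(i[...,1]<175)).astype(np.uint8); m[260:]=0; m[:,:200]=0;m[:,350:]=0
    cs,h=cv2.findContours(m,cv2.RETR_CCOMP,cv2.CHAIN_APPROX_NONE)
    out=max((k for k in range(len(cs)) if h[0][k][3]<0),key=lambda k:cv2.contourArea(cs[k]))
    ho=[k for k in range(len(cs)) if h[0][k][3]==out and cv2.contourArea(cs[k])>20]
    return cv2.boundingRect(cs[out]),[cv2.boundingRect(cs[k]) for k in ho]
if __name__=='__main__':
    import sys
    for f in sys.argv[1:]:
        print(f,eye(load(f)))
E
python3 - <<'E'
from h import *
from eye import eye
np.set_printoptions(precision=1,suppress=True)
for f in('w6','w7'):
    if f=='w7':snap('wrist',f);snap('side','d7');snap('scene','s7')
    c=load(f);b,h=eye(c);print(f,b,h)
    tcp={'w6':(603.8,-149,103.5),'w7':(605.2,-149.4,93.3)}[f]
    # predicted outer ring bbox and hole bbox for tilt th
    for slip in(0,-4):
     for th in(20,30,38,42,46):
      t=np.radians(th);a=np.linspace(0,2*np.pi,60)
      def P(x,y,z): # paddle coords rel grip (x=4.6,z=11)
        X=x-4.6;Z=z-11; h_=X*np.cos(t)-Z*np.sin(t); v=X*np.sin(t)+Z*np.cos(t)
        ux=np.array([np.cos(-.236),np.sin(-.236)]);uy=np.array([-ux[1],ux[0]])
        return np.append(np.array(tcp[:2])+h_*ux+y*uy,tcp[2]-11.5+slip+v)
      o=np.array([proj(c,P(55+16*np.cos(q),16*np.sin(q),10)) for q in a])
      e=np.array([proj(c,P(55+8*np.cos(q),8*np.sin(q),10)) for q in a])
      print(slip,th,'outer u',o[:,0].min(),o[:,0].max(),'top v',o[:,1].min(),'hole v',e[:,1].min(),e[:,1].max())
E
```

```text
w6 (239, 151, 74, 109) [(256, 178, 36, 21)]
0 20 outer u 239.65927342231157 310.1171422676346 top v 144.49096936805202 hole v 161.30549771282531 191.97903677258023
0 30 outer u 237.89843398630526 311.7613370464595 top v 158.47859427897862 hole v 174.01577875190162 201.60005468166182
0 38 outer u 236.5825871601844 312.9922535399978 top v 174.13166991231284 hole v 187.72752640470804 211.37912018135665
0 42 outer u 235.97516455889533 313.56135103274465 top v 183.4318473599062 hole v 195.7253958222696 216.91137003667936
0 46 outer u 235.41128724095822 314.09032842020616 top v 193.66602252138975 hole v 204.43514098365313 222.83276755078478
-4 20 outer u 240.56291878213236 309.276238003466 top v 143.797101284248 hole v 160.20565463535047 190.20711938153946
-4 30 outer u 238.89026414146988 310.8382160261935 top v 157.34992030761023 hole v 172.51523864704814 199.523393089156
-4 38 outer u 237.6429540710051 312.005169435535 top v 172.49362547318935 hole v 185.78641609358345 208.99854326328037
-4 42 outer u 237.0679327268978 312.5440020010007 top v 181.48248615515567 hole v 193.52367302381157 
[... 675 characters left out ...]
.49915011337742 314.1352175176087 top v 192.95032663947515 hole v 203.84985345302462 222.4815101950196
-4 20 outer u 240.6306171769835 309.2663130584817 top v 143.60820753315642 hole v 160.04155433824417 190.11351262677496
-4 30 outer u 238.96603349977812 310.84431037937753 top v 156.9857564332797 hole v 172.2105123639448 199.3458094128759
-4 38 outer u 237.72257349218538 312.0259685485937 top v 171.98914235115325 hole v 185.37251519378225 208.75930651942298
-4 42 outer u 237.14844917782764 312.5726913790712 top v 180.91144631055772 hole v 193.058996487574 214.09330954056213
-4 46 outer u 236.6152383522537 313.0813253799762 top v 190.7353748717021 hole v 201.43591323766566 219.80816875657337
```

```bash
python3 -m handwheel '[{"hand":0,"x":-0.01,"y":0.0025,"z":0.015,"spin":0},{"hand":0,"x":-0.02,"y":0.005,"z":0.028,"spin":0},{"hand":0,"x":-0.03,"y":0.0075,"z":0.041,"spin":0},{"hand":0,"x":-0.03,"y":0.0075,"z":0.041,"spin":0},{"hand":0,"x":-0.02,"y":0.03,"z":0.045,"spin":0},{"hand":0,"x":-0.012,"y":0.049,"z":0.047,"spin":0},{"hand":0,"x":-0.012,"y":0.049,"z":0.047,"spin":0},{"hand":0,"x":-0.012,"y":0.049,"z":0.047,"spin":0},{"hand":0,"x":-0.012,"y":0.049,"z":0.047,"spin":0}]'
python3 - <<'E'
from h import *
from eye import eye
c=snap('wrist','w8');a=snap('side','d8');b=snap('scene','s8');print(eye(c))
cr=lambda i,x,y,w,h,W:cv2.resize(i['img'][y:y+h,x:x+w,::-1],(W,400),interpolation=cv2.INTER_CUBIC)
cv2.imwrite('pics/cmp8.png',np.hstack([cr(b,180,170,80,100,300),cr(c,200,120,150,120,500)]))
E
```

```text
t: 11.45
eef_pos: [591.4, -100.1, 134.7]
tcp_rot: [3.14, -0.0, -1.807]
ft_force: [-0.0, -0.2, -0.6]
opening: 0.189
((237, 164, 78, 96), [(255, 196, 10, 14), (264, 192, 25, 8)])
```

View pics/cmp8.png

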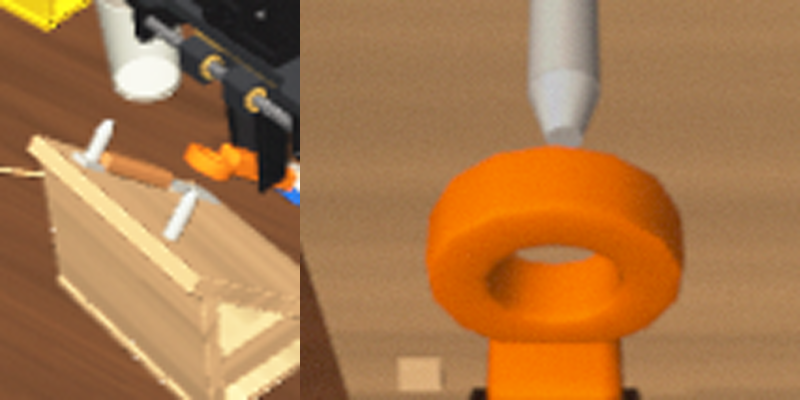

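The wrist crop shows the peg tip at about (279,161), just behind the ring, whose hole centre is at u≈276.5. In the scene crop the ring is above and robot-side of the peg, centred at about (235,209). I'll work out the offset.

```bash
python3 - <<'E'
from h import *
from fit import Rz
np.set_printoptions(precision=1,suppress=True)
c=load('w8');b=load('s8');t=np.radians(42)
B=Rz(-.237)@np.array([[np.cos(t),0,-np.sin(t)],[0,1,0],[np.sin(t),0,np.cos(t)]])
tcp=np.array([591.4,-100.1,134.7])
for slip in(0,-4):
    E=tcp+[0,0,-11.5+slip]+B@np.array([50.4,0,-6]); print('eye',E,'w',proj(c,E),'s',(proj(b,E)-[180,170])*[3.75,4], 'board coords',B.T@(E-[666.5,-118.5,110]))
    print(' hole top rim v',min(proj(c,E+B@np.array([8*np.cos(q),8*np.sin(q),5]))[1] for q in np.linspace(0,6.3,60)),'ring bottom-rim top v',proj(c,E+B@np.array([16,0,-5]))[1])
for F in([666.5,-118.5,110],[668.1,-117.2,109.6]):
    print('tip',proj(c,F+B@[0,0,33]),(proj(b,F+B@[0,0,33])-[180,170])*[3.75,4],(proj(b,F)-[180,170])*[3.75,4])
print('tip from wrist',tri([(c,279,160.5),(b,180+192/3.75,170+190/4)]), 'expected',np.array([666.5,-118.5,110])+B@[0,0,33])
print('eye tri',tri([(c,276.5,199),(b,180+207/3.75,170+158/4)]))
E
```

```text
eye [ 631.7 -109.8  152.5] w [274.8 197.1] s [208.1 161.9] board coords [ 1.8  0.3 55.5]
 hole top rim v 195.97625462219483 ring bottom-rim top v 163.20045592860046
eye [ 631.7 -109.8  148.5] w [274.8 195. ] s [208.6 167. ] board coords [-0.9  0.3 52.6]
 hole top rim v 193.7459823685853 ring bottom-rim top v 161.88657836620212
tip [275.5 159.3] [192.9 194.7] [168.5 242. ]
tip [271.9 156.4] [193.  197.5] [168.6 244.8]
tip from wrist [ 644.2 -114.7  137. ] expected [ 645.  -113.3  134.5]
eye tri [ 631.5 -110.6  155. ]
```

```bash
python3 -m handwheel '[{"hand":0,"x":0.002,"y":-0.002,"z":-0.005,"spin":0},{"hand":0,"x":0.0065,"y":-0.0026,"z":-0.010,"spin":0},{"hand":0,"x":0.0117,"y":-0.0038,"z":-0.016,"spin":0},{"hand":0,"x":0.015,"y":-0.0046,"z":-0.0196,"spin":0},{"hand":0,"x":0.0182,"y":-0.0054,"z":-0.0233,"spin":0},{"hand":0,"x":0.0182,"y":-0.0054,"z":-0.0233,"spin":0}]'
python3 - <<'E'
from h import *
from eye import eye
c=snap('wrist','w9');b=snap('scene','s9');print(eye(c))
E
```

```text
t: 12.1
eef_pos: [610.0, -105.5, 111.2]
tcp_rot: [3.14, -0.0, -1.807]
ft_force: [0.3, 0.5, -1.3]
opening: 0.189
((237, 164, 78, 96), [(255, 192, 35, 31)])
```

The force is nil, and the hole region has grown downwards, as it would with the peg through it. I'll confirm numerically by colour.

```bash
python3 - <<'E'
from h import *
i=load('w9')['img'].astype(int)
for v in range(150,228,4):
    r=i[v,225:330]; g=''.join('o' if (p[0]-p[2]>120 and p[0]>130) else ('#' if max(p)-min(p)<25 and p[0]>90 else ('.' if p[0]>90 else '-')) for p in r[::2]); print(v,g)
E
```

```text
150 .......................###.###.......................
154 .....................#.####.###......................
158 .....................#####..####.....................
162 .....................#####.#####.....................
166 .................oooooooooooooooooo..................
170 .............oooooooooooooooooooooooooo..............
174 ..........ooooooooooooooooooooooooooooooo............
178 .........oooooooooooooooooooooooooooooooooo..........
182 ........oooooooooooooooooooooooooooooooooooo.........
186 .......oooooooooooooooooooooooooooooooooooo..........
190 .......ooooooooooooooooooooooooooooooooooooo.........
194 .......oooooooooooooo..........oooooooooooooo........
198 ......oooooooooooo.o.########.##ooooooooooooo........
202 .......ooooooooo..oo.########.##ooooooooooooo........
206 .......oooooooooooooo.#########.ooooooooooooo........
210 ........oooooooooooooo########.ooooooooooooo.........
214 ..........oooooooooooo.#######oooooooooooo...........
218 ............ooooooooooo.#####.oooooooooo.............
222 ................oooooooooooooooooooo.................
226 ................oooooooooooooooooooo.................
```

The peg is through the hole and roughly centred. Continuing down the peg.

```bash
python3 -m handwheel '[{"hand":0,"x":0.0026,"y":-0.001,"z":-0.003,"spin":0},{"hand":0,"x":0.0052,"y":-0.0016,"z":-0.006,"spin":0},{"hand":0,"x":0.0078,"y":-0.0022,"z":-0.0089,"spin":0},{"hand":0,"x":0.0078,"y":-0.0022,"z":-0.0089,"spin":0}]'
python3 -m handwheel '[{"hand":0,"x":0.0026,"y":-0.0006,"z":-0.003,"spin":0},{"hand":0,"x":0.0046,"y":-0.0011,"z":-0.0052,"spin":0},{"hand":0,"x":0.0052,"y":-0.0012,"z":-0.006,"spin":0},{"hand":0,"x":0.0052,"y":-0.0012,"z":-0.006,"spin":0}]'
```

```text
t: 12.53
eef_pos: [617.8, -107.6, 102.9]
tcp_rot: [3.141, -0.0, -1.807]
ft_force: [-0.3, 0.3, -0.7]
opening: 0.191
t: 12.87
eef_pos: [621.7, -108.5, 98.7]
tcp_rot: [3.139, -0.0, -1.807]
ft_force: [-12.4, 2.8, 17.2]
opening: 0.187
```

Contact is at the same normal offset as the earlier flat pose (within 0.3 mm), at about 21 N. Releasing and retreating.

```bash
python3 -m handwheel '[{"hand":0.045,"x":-0.001,"y":0,"z":0.002,"spin":0},{"hand":0.045,"x":-0.001,"y":0,"z":0.002,"spin":0},{"hand":0.045,"x":-0.001,"y":0,"z":0.002,"spin":0},{"hand":0.045,"x":-0.001,"y":0,"z":0.002,"spin":0},{"hand":0.045,"x":-0.01,"y":0.002,"z":0.03,"spin":0},{"hand":0.045,"x":-0.02,"y":0.004,"z":0.06,"spin":0},{"hand":0.045,"x":-0.04,"y":0.01,"z":0.1,"spin":0},{"hand":0.045,"x":-0.08,"y":0.02,"z":0.12,"spin":0},{"hand":0.045,"x":-0.1,"y":0.02,"z":0.12,"spin":0},{"hand":0.045,"x":-0.1,"y":0.02,"z":0.12,"spin":0},{"hand":0.045,"x":-0.1,"y":0.02,"z":0.12,"spin":0}]'
python3 - <<'E'
from h import *
a=snap('wrist','wA');b=snap('scene','sA');s=snap('side','dA')
cr=lambda i,x,y,w,h:cv2.resize(i['img'][y:y+h,x:x+w,::-1],(400,280),interpolation=cv2.INTER_CUBIC)
cv2.imwrite('pics/cmpA.png',np.vstack([np.hstack([cr(b,180,180,100,70),cr(a,120,0,330,231)]),np.hstack([cr(s,270,150,100,70),cr(b,290,255,100,70)])]))
E
```

```text
t: 13.78
eef_pos: [522.6, -88.8, 218.2]
tcp_rot: [-3.14, -0.0, -1.807]
ft_force: [0.8, -1.2, -0.0]
opening: 0.477
```

View pics/cmpA.png

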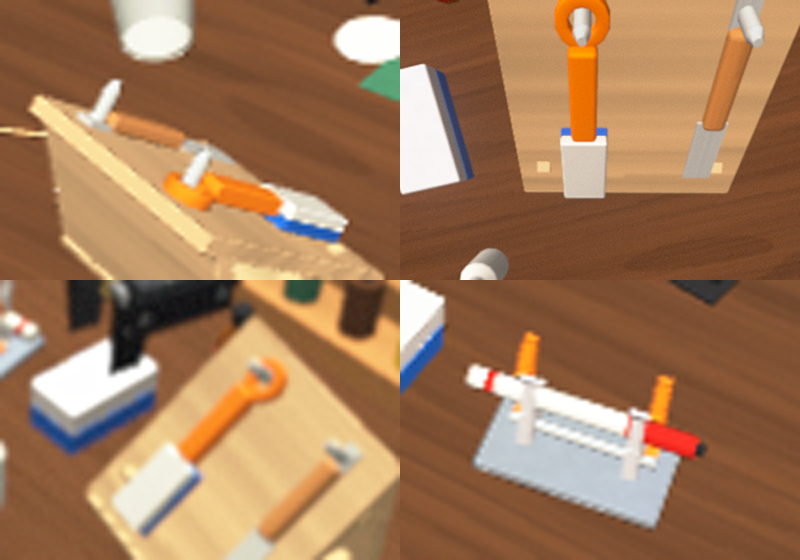

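The eye is on the peg and the paddle lies on the board in both views. The marker is in the clip with both noses over it. Now a quick numeric flatness check before handing in.

```bash
python3 - <<'E'
from h import *
from fit import Rz
np.set_printoptions(precision=1,suppress=True)
a=load('wA');b=load('sA');s=load('dA');t=np.radians(42);F=np.array([666.5,-118.5,110])
B=Rz(-.237)@np.array([[np.cos(t),0,-np.sin(t)],[0,1,0],[np.sin(t),0,np.cos(t)]])
W=lambda u,v:(a,120+(u-400)/1.2121,v/1.2121);S=lambda u,v:(b,180+u/4,180+v/4);D=lambda u,v:(s,270+u/4,150+(v-280)/4)
obs={'pad end -y':(W(605,196),D(139,533),S(345,221)),'pad end +y':(W(566,198),D(108,500)),'pad start +y':(W(563,140),D(166,443)),'pad start -y':(W(607,138),D(200,465))}
for k,o in obs.items(): print(k,'board coords',B.T@(tri(o)-F),'(two-view)',B.T@(tri(o[:2])-F))
st=b['img'].astype(int)
# bystanders: image change between start and now outside moved regions
for n,f in(('scene0','sA'),('side0','dA')):
    m=(np.abs(load(n)['img'].astype(int)-load(f)['img'].astype(int)).max(2)>40).astype(np.uint8)
    k,_,q,_=cv2.connectedComponentsWithStats(cv2.morphologyEx(m,cv2.MORPH_CLOSE,np.ones((5,5))));print(n,[r.tolist() for r in q[1:] if r[4]>25])
E
```

```text
pad end -y board coords [-150.1   -9.8   10.7] (two-view) [-139.6  -19.4   17.6]
pad end +y board coords [-139.8   15.    22.1] (two-view) [-139.8   15.    22.1]
pad start +y board coords [-80.2  14.6  19.3] (two-view) [-80.2  14.6  19.3]
pad start -y board coords [-73.7 -18.6  20.8] (two-view) [-73.7 -18.6  20.8]
scene0 [[231, 0, 122, 181, 9861], [397, 0, 67, 114, 3155], [439, 0, 70, 83, 2208], [520, 0, 21, 23, 162], [344, 78, 126, 83, 3798], [249, 189, 29, 35, 384], [221, 223, 46, 18, 386], [333, 225, 47, 28, 262], [306, 276, 61, 24, 325]]
side0 [[0, 0, 132, 217, 15385], [154, 0, 183, 174, 11090], [57, 6, 12, 14, 86], [251, 148, 29, 18, 142], [298, 170, 44, 44, 529], [210, 178, 24, 30, 204], [110, 211, 37, 65, 1355], [0, 215, 127, 99, 3190], [279, 229, 22, 49, 577], [54, 251, 61, 22, 365], [69, 270, 37, 10, 72]]
```

```bash
python3 - <<'E'
from h import *
from fit import Rz
np.set_printoptions(precision=1,suppress=True)
t=np.radians(42);F=np.array([666.5,-118.5,110]);q=np.linspace(0,6.3,90)
B=Rz(-.237)@np.array([[np.cos(t),0,-np.sin(t)],[0,1,0],[np.sin(t),0,np.cos(t)]])
for f,x0,x1,y0,y1 in(('sA',215,245,215,240),('dA',305,345,160,215),('wA',200,330,0,60)):
    c=load(f);i=c['img'].astype(int)[y0:y1,x0:x1];m=(i[...,0]>150)&(i[...,0]-i[...,2]>110)&(i[...,1]<160)
    v,u=np.nonzero(m);print(f,'obs u',u.min()+x0,u.max()+x0,'v',v.min()+y0,v.max()+y0)
    for ex in(0,-3):
      for g in(0,3,6):
        P=np.array([proj(c,F+B@np.array([ex+16*np.cos(a),16*np.sin(a),g+z])) for a in q for z in(0,10)]);print('  ex',ex,'gap',g,P.min(0),P.max(0))
print('peg tip scene pred',proj(load('sA'),F+B@[0,0,33]),'obs',180+204/4,180+152/4)
E
```

```text
sA obs u 219 244 v 215 233
  ex 0 gap 0 [219.  223.6] [232.8 233.9]
  ex 0 gap 3 [219.6 222.5] [233.4 232.8]
  ex 0 gap 6 [220.2 221.4] [234.  231.8]
  ex -3 gap 0 [219.8 223.8] [233.6 234.1]
  ex -3 gap 3 [220.4 222.7] [234.2 233. ]
  ex -3 gap 6 [221.  221.6] [234.8 232. ]
dA obs u 315 344 v 160 213
  ex 0 gap 0 [331.  169.5] [342.8 181.3]
  ex 0 gap 3 [330.5 169.1] [342.3 180.9]
  ex 0 gap 6 [330.  168.7] [341.8 180.5]
  ex -3 gap 0 [330.3 170.2] [342. 182.]
  ex -3 gap 3 [329.8 169.9] [341.5 181.7]
  ex -3 gap 6 [329.3 169.5] [341.1 181.3]
wA obs u 246 293 v 0 59
  ex 0 gap 0 [244.8 -14.4] [291.4  40.5]
  ex 0 gap 3 [244.6 -12.2] [291.6  42.9]
  ex 0 gap 6 [244.4 -10. ] [291.7  45.2]
  ex -3 gap 0 [245.2  -9.5] [291.3  44.4]
  ex -3 gap 3 [244.9  -7.3] [291.4  46.8]
  ex -3 gap 6 [244.7  -5.1] [291.5  49.2]
peg tip scene pred [231.4 218.7] obs 231.0 218.0
```

```bash
python3 -c "
from cell import *
print(state()['t'],job_done())"
```

```text
the job is handed in; nothing more can be done
13.9333 None
```

Both jobs are done and handed in at 13.9 s of the 64 s allowed. The gripper was open and well clear of everything.

- **Marker:** I pressed it into the clip until about 15 N of contact. Triangulated heights at its two ends were 40.9 and 38.8 mm, against 40 mm when home. It is centred to about 1–2 mm, with both orange noses over it.
- **Paddle:** I tilted it in the grip by pressing it flat on the board, then slid the eye down the free peg until about 21 N of contact. That was at the same depth as the earlier flat pose, within 0.3 mm. After release, the ring showed no gap to the board in the scene camera.
- **Other things on the bench:** comparing the scene and side pictures from start and end, the only changes I could make out were the arm, the paddle, the marker and the spots they left.

**Checks that disagreed:**
- The pad's top came out at 17.6–22 mm above the board in two-view estimates, where 18 mm is expected. I put that down to reading the corners.
- One three-view corner gave 10.7 mm, which I discarded as a bad scene-camera reading.
- The ring check in the side and wrist views was inconclusive, because the crops took in more orange than the ring.
- I read the jaw as closed from the images only; its angle was not measured.

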